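# Aim the inspection lamp and peel off the next tray

### The arm

A 7-joint arm with a two-finger parallel gripper is mounted at the origin on the work surface. World frame = base frame: x ahead of the robot, y to its left, z up, the work surface at z = 0. Lengths are in m, angles in rad, forces in N, time in s.
With the tool pointing down it reaches from about 0.4 to 0.85 m from the base axis. Payload 4.5 kg.
Tool frame: the origin (TCP) lies on the mounting face of the last link; the fingertips stand 166 mm ahead of it and the grasp point (between the pads) lies 147 mm ahead of it; z points along the fingers, y is the line along which they close (so a half turn about z gives the same grasp; the last joint's range is limited). The gripper opens to 88 mm and grips with 3 to 60 N. Pads are 18 mm wide; open, the fingers measure 123 mm over their backs; the gripper's body (75 mm by 187 mm) begins 45 mm behind the grasp point.
Start: joints at [-1.116, 0.689, -0.195, 1.565, 0.157, 0.902, -0.215], TCP at [0.255, 0.57, 0.405] pointing down, gripper open.
Joint ranges: [-3.01, 3.01], [-0.46, 2.08], [-1.47, 1.51], [0.13, 2.56], [-1, 4.14], [0.04, 2.09], [-2.66, 2.66]. Speed limits (rad/s): [2.57, 2.57, 3.14, 3.14, 3.14, 3.14, 3.14].

### API

Orientations are given as a unit quaternion [x, y, z, w].
In Python, from plant import r, snapshot gives the robot as it stands. The module is installed in compiled form; this text tells all that it offers.
- The arm moves only by the tool move_arm, never from a script. Its argument "rows" is a list of rows, each a list of 5 numbers: the shift along the tool's x, y, z in m, then the turn about the tool's z in rad, then the finger opening in m, from 0 to 0.0881. In form: [[dx, dy, dz, spin, claw], ...]. A call has 1 to 10 rows; each row shifts and turns the commanded pose from where the row before left it, along the tool's axes as they then stand; what a row does not reach is not made up. A row lasts 1/12 s, in which the tool goes at most 41.7 mm and 7.16 degrees, less where a joint would pass 70% of its speed; a pose out of reach is approached as far as the arm can. A call with a gripper value outside its range is refused whole. The fingers move at their own pace and stop on an object; "newtons" is the grip in N (left out, the last holds). Time passes only in rows, so rows that do not move let the fingers close. It gives the time, the measured TCP pose, the force, the opening and the grip force at its end, in the units of the state.
- r.get_state(): the state, without advancing time (a new reading comes with each control period).
- snapshot(name): name is "side" or "top" or "wrist"; returns a dict with "color" (480x640x3 uint8, red, green, blue), "depth" (480x640 float32, m along the optical axis (not along the pixel's ray), 0 where there is no reading), "mtx" (3x3 intrinsics, pixels), "dist" ([k1, k2, p1, p2, k3] as OpenCV has them; the pictures are not rectified), "eye" and "orientation" of the camera in the world. Camera axes: x right, y up, looking along -z (the intrinsics and any distortion apply to the point x, -y, -z); pixel columns grow to the right and rows downward; lengths in m; the calibration is good to about 2 mm. A picture is of the moment at which its call begins.
- r.finish_job(): hands the job in; it is judged then, once.
The state is a dict: "clock": time; "q": joint angles; "qd": joint speeds; "joint_torque": joint torques, N m; "tool_pos": TCP position; "eef_rot": TCP orientation; "contact_force": force on the tool from outside, world axes, zero at the start; "moment": the same for the moment, N m; "opening": opening from 0.0 (shut) to 1.0 (fully open); "finger_force": force on a finger pad.
Only numpy, scipy, OpenCV 4.12 (cv2) and the standard library are available. Lean on these libraries where they do the work, as an engineer would, in place of code of your own. Each camera call takes 0.05 s, during which the arm holds its last target. There are 200 camera calls.

### The job

Swing the inspection lamp by its red handle until it shines straight toward the middle of the yellow-bordered mat, and leave it there. Then peel the white top tray off the sticky stack: raise its orange-tab corner first while the opposite corner is still down in the nest, without dragging or tipping the black trays beneath. Finish while holding the tray in the gripper, still and level, right side up, centred about 10 cm above the mat; do not put it down or let go, and leave everything else on the table alone.

Things in the scene. Friction and masses are not known exactly. Their poses are not given: they have to be found in the camera images.
- lamp_base: Foot of the inspection lamp, fixed to the table: dark disc 110 mm across, 22 mm tall, with an upright tube 242 mm tall. Origin: centre of the underside, on the vertical axis about which the lamp's arm swings.
- lamp_arm (a joint): Swing angle (rad) of the lamp's level aluminium arm (130 mm long, at 246 mm height) about the upright tube; grows clockwise seen from above, runs from -0.4 to 1.7. The arm is stiff (about 2 to 3 N at the handle moves it) and stays where it is left. The lamp shines outward along the arm, away from the tube, and down.
- lamp_handle (a point): Middle of the round red handle, 18 mm thick, that stands upright on the outer end of the lamp's arm over the blue shade, from 264 to 318 mm above the table; this point is at 295 mm, 130 mm from the swing axis. Its -x axis points outward along the arm, the way the lamp shines; z is up.
- mat: Black inspection mat 170 x 170 mm, 3 mm thick, fixed, with yellow border and a white dot in the middle. Origin: centre of its underside, on the table.
- top_tray: White formed tray on top of the stack, 90 g: skirt 152 x 102 mm, 28 mm deep over all, a flat flange 180 x 130 mm round its top, an orange tab on one corner. Origin: centre of its underside; x along the 180 mm side, y along the 130 mm side, z up. Nested, its underside is 40 mm above the table, 20 mm deep in the tray below, 4 mm play all round, its flange 4 mm above the black rim.
- tab (a point): Grip point on the orange pull tab standing upright on the (-x, +y) corner of the white tray. The tab is 24 mm long in the tray's x, 10 mm thick in the tray's y (grip across this) and rises 42 mm above the flange, from 28 to 70 mm above the tray's underside; this point is 54 mm above it, at x -78, y +58 mm of the tray. Axes as the tray's.
- tab_corner (a point): Foot of the tab on the top of the flange, 28 mm above the tray's underside, x -78, y +58 mm of the tray.
- far_corner (a point): Opposite flange corner of the white tray, on the top of the flange, 28 mm above the tray's underside, x +78, y -58 mm of the tray.
- lower_stack: Rest of the stack: black formed trays, one loose body of 1.25 kg, 178 x 128 mm, rim 60 mm above the table. Tips if pulled up hard. Four spring nubs in it, two at each 130 mm end, grip the white tray's skirt by friction (1 to 2 N each) until that has risen about 16 mm there. Origin: centre of its underside; axes as the nested white tray's.
- block: Dark machined steel block 100 x 70 x 50 mm with small studs on top; loose bystander, to be left alone. Origin: centre of its underside.
- bushing: Black plastic ring, 44 mm across, 18 mm tall; loose bystander, to be left alone. Origin: centre of its underside.
- jar: Small closed amber jar, 56 mm across, 70 mm tall; loose bystander, to be left alone. Origin: centre of its underside.
- screwdriver: Screwdriver with red handle, lying; loose bystander, to be left alone. Origin: in its lower side.
- parts_bin: Open red bin 160 x 120 x 80 mm holding a few turned parts; loose bystander, to be left alone. Origin: centre of its underside.
- cap: Green plastic disc, 40 mm across, 14 mm tall; loose bystander, to be left alone. Origin: centre of its underside.
Things that resemble listed ones, but are neither listed nor needed, are in the scene too. Leave any green look-alike of the top_tray alone.

How it is judged:
On the way, in this order (a step that is already met when the one before it is completed fails the run):
1. the lamp is swung to shine at the mat and is let rest there (y of mat in the frame of lamp_handle between -0.03 and 0.03 m and x of mat in the frame of lamp_handle below -0.05 m and velocity of joint lamp_arm between -0.05 and 0.05 rad/s and contact force between the fingers and lamp_base below 0.1 N), for 0.2 s.
2. the tab corner is up at least 16 mm while the opposite corner is still in the nest (z of tab_corner in the frame of lower_stack above 0.084 m and z of far_corner in the frame of lower_stack below 0.076 m and contact force between the fingers and top_tray above 0.3 N), for 0.1 s.
At the end, for the whole second after the job is handed in: Lamp still, its line of light within 30 mm of the mat's middle. White tray held in the fingers, touching neither stack nor lamp, within 40 mm of the mat's middle, underside 60-160 mm above the table, within 0.2 rad of level, still. Black trays upright, within 30 mm of their start (y of mat in the frame of lamp_handle between -0.03 and 0.03 m and x of mat in the frame of lamp_handle below -0.05 m and velocity of joint lamp_arm between -0.05 and 0.05 rad/s and horizontal distance between top_tray and mat below 0.04 m and height (world z) of top_tray between 0.06 and 0.16 m and angle between top_tray's own z axis and vertical below 0.2 rad and linear speed of top_tray below 0.03 m/s and contact force between the fingers and top_tray above 0.5 N and contact force between top_tray and lower_stack below 0.05 N and contact force between top_tray and lamp_base below 0.05 N and distance of lower_stack from where it was at the start of the episode below 0.03 m and angle between lower_stack's own z axis and vertical below 0.05 rad); the arm keeps its last pose, push and grip.
It fails at once if the black trays are dragged more than 30 mm or tipped more than 0.15 rad (distance of lower_stack from where it was at the start of the episode above 0.03 m or angle between lower_stack's own z axis and vertical above 0.15 rad).
It fails at once if a bystander is moved more than 30 mm (distance of any of block, bushing, jar, screwdriver, parts_bin, cap from where it was at the start of the episode above 0.03 m).
It also fails if it takes over 61 s, if anything falls off the work surface, if the arm or the gripper's body presses on something with over 40 N, if the wrist force passes 120 N, or if a joint passes its speed limit or range.

## Working session

There is one attempt and no reset: what is moved stays moved. The work goes in short steps, Python scripts to look and compute and a tool call to move; the robot and the scene stay as the last step left them, time stands still between calls to the robot, and variables do not carry over. Pictures are saved under pics/ and viewed, at most 10 in all, crops included, and the job is handed in when it is done.

Besides the shell and the picture viewer there is one more tool, called after "Call:" as a command line: name --pt "numbers of a row" for each row, then --argument value for the rest. move_arm: Moves the arm, as the interface text tells. Its arguments: {"type":"object","properties":{"rows":{"type":"array"},"newtons":{"type":"number"}},"required":["rows"]}

```bash
mkdir -p pics; cat > h.py <<'E'
import numpy as np, cv2
from scipy.spatial.transform import Rotation as R
from plant import r, snapshot
def save(s,n): cv2.imwrite('pics/'+n, s['color'][:,:,::-1])
def Rm(s):
    o=np.array(s['orientation']); return R.from_quat(o).as_matrix() if o.size==4 else o.reshape(3,3)
def rays(s,uv):
    p=cv2.undistortPoints(np.array(uv,float).reshape(-1,1,2),s['mtx'],np.array(s['dist'])).reshape(-1,2)
    d=np.c_[p[:,0],-p[:,1],-np.ones(len(p))]
    return np.array(s['eye']), d@Rm(s).T
def onplane(s,uv,z):
    e,d=rays(s,uv); return e+d*((z-e[2])/d[:,2])[:,None]
def cloud(s):
    v,u=np.mgrid[0:480,0:640]; e,d=rays(s,np.c_[u.ravel(),v.ravel()])
    return (e+d*s['depth'].reshape(-1,1)).reshape(480,640,3)
E
python3 - <<'E'
from h import *
import pickle
for n in ['top','side']:
    s=snapshot(n); save(s,n+'0.png'); pickle.dump(s,open(n+'0.pkl','wb')); print(n,s['eye'],Rm(s).round(3).tolist(),s['mtx'][0])
print(r.get_state())
E
```

```text
top [0.32543958 0.06056267 1.14520963] [[-0.083, 0.968, -0.237], [-0.997, -0.082, 0.015], [-0.005, 0.237, 0.971]] [452.8532098    0.         325.18280931]
side [0.43274186 1.07531562 1.1446218 ] [[-0.991, 0.09, -0.095], [-0.131, -0.667, 0.734], [0.002, 0.74, 0.673]] [526.55704403   0.         319.49315066]
{'clock': 0.1, 'q': array([-1.11618208,  0.68989664, -0.19451311,  1.56618946,  0.15731357,
        0.90245807, -0.21509363]), 'qd': array([-0.00022484, -0.00042958,  0.00051167, -0.00360234, -0.00101545,
       -0.00052124,  0.00036075]), 'joint_torque': array([-3.09897143e-03, -5.28495133e+01, -1.27170134e+00, -1.53835613e+01,
       -5.26461157e-02,  2.02034556e-03,  3.98344969e-05]), 'tool_pos': array([0.25522892, 0.57021577, 0.40400548]), 'eef_rot': array([ 2.08819126e-01,  9.77953968e-01, -7.73427819e-04, -1.03182607e-04]), 'contact_force': array([-0.63181586, -0.16114456,  0.26192031]), 'moment': array([-0.03131069, -0.01624622, -0.01139629]), 'finger_force': 0.0, 'opening': 1.0045691045515608}
```

View pics/top0.png

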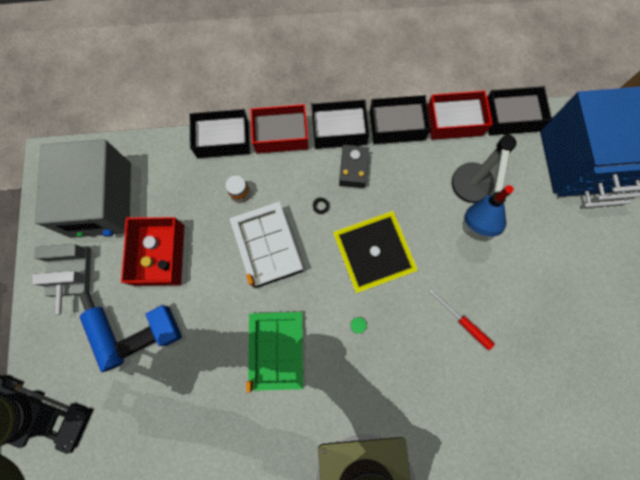

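View pics/side0.png

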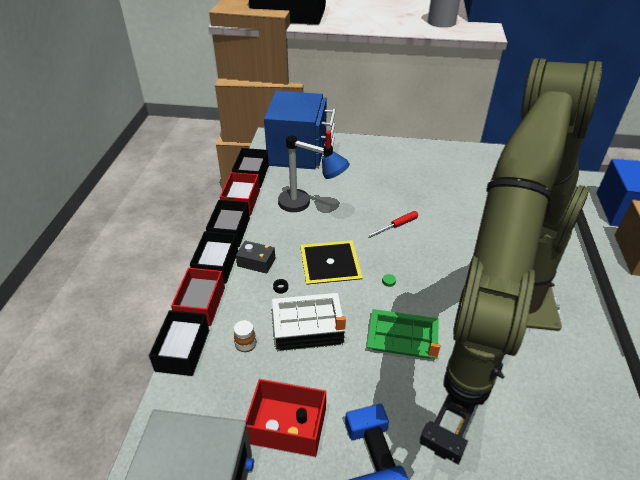

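The top view shows the mat's dot at (375,251), the lamp foot at (473,182), its red handle at (508,190) and its tube top at (507,143). Tray candidates are the white one at (267,245) with its tab at (250,281), and a green look-alike at (276,350). The white one sits on the black stack, so it fits. Red handles are the lamp's, standing at (508,190), and the lying screwdriver's at (477,333). The lamp's is the one to move.

```bash
cat > m.py <<'E'
from h import *
import pickle
t=pickle.load(open('top0.pkl','rb')); d=pickle.load(open('side0.pkl','rb'))
def comps(s,lo,hi,roi):
    hsv=cv2.cvtColor(s['color'],cv2.COLOR_RGB2HSV); m=cv2.inRange(hsv,lo,hi)
    k=np.zeros_like(m); x0,y0,x1,y1=roi; k[y0:y1,x0:x1]=255; m&=k
    return m
def big(m):
    c,_=cv2.findContours(m,0,2); return max(c,key=cv2.contourArea)
# mat
for s,roi in((t,(325,200,425,300)),(d,(295,235,370,290))):
    c=big(comps(s,(22,120,120),(35,255,255),roi)); rc=cv2.boxPoints(cv2.minAreaRect(c))
    print('mat',onplane(s,rc,.003).mean(0).round(4), onplane(s,c.reshape(-1,2),.003)[:,:2].mean(0).round(4))
m=comps(t,(0,0,170),(180,60,255),(365,240,385,262)); print('dot',onplane(t,big(m).reshape(-1,2),.003).mean(0).round(4))
# tray
m=comps(t,(0,0,120),(180,40,255),(222,195,312,292)); 
c=big(m); P=onplane(t,c.reshape(-1,2),.068)[:,:2].astype(np.float32)
rc=cv2.minAreaRect(P); print('tray',rc,cv2.boxPoints(rc).round(4).tolist())
# tab, handle with depth
for s,n,roi in((t,'top',(240,265,262,292)),(d,'side',(328,308,352,335))):
    m=comps(s,(8,150,100),(18,255,255),roi)>0; C=cloud(s)[m]; print('tab',n,m.sum(),C.mean(0).round(4),np.percentile(C,[5,50,95],axis=0).round(3).tolist())
for s,n,roi in((t,'top',(490,170,525,210)),(d,'side',(318,120,340,160))):
    m=comps(s,(0,150,60),(6,255,255),roi); m|=comps(s,(174,150,60),(180,255,255),roi); v,u=np.nonzero(m); C=cloud(s)[m>0]
    print('handle',n,len(u),u.min(),u.max(),v.min(),v.max(),np.percentile(C,[5,50,95],axis=0).round(3).tolist())
# lamp foot: dark top disc z~.022
C=cloud(t); G=cv2.cvtColor(t['color'],cv2.COLOR_RGB2GRAY)
roi=np.zeros((480,640),bool); roi[155:210,445:500]=1
k=roi&(G<95)&(C[:,:,2]>.012)&(C[:,:,2]<.032); print('foot',k.sum(),C[k].mean(0),cv2.minEnclosingCircle(C[k][:,:2].astype(np.float32)))
roi[:]=0; roi[125:160,490:520]=1
k=roi&(G<70)&(C[:,:,2]>.2); print('tubetop',k.sum(),np.median(C[k],0))
a=cv2.resize(t['color'][190:295,220:325],(400,400)); b=cv2.resize(t['color'][130:235,440:545],(400,400))
cv2.imwrite('pics/crop.png',np.hstack([a,b])[:,:,::-1])
E
python3 m.py
```

```text
mat [ 0.5479 -0.0805  0.003 ] [ 0.5455 -0.0806]
mat [ 0.5473 -0.0828  0.003 ] [ 0.5416 -0.0751]
dot [ 0.5477 -0.0794  0.003 ]
tray ((0.579163134098053, 0.19154983758926392), (0.2230643779039383, 0.24182625114917755), 85.66593170166016) [[0.45019999146461487, 0.08950000256299973], [0.6912999749183655, 0.07119999825954437], [0.7081999778747559, 0.2935999929904938], [0.46700000762939453, 0.31189998984336853]]
tab top 38 [0.4843 0.2268 0.1106] [[0.475, 0.222, 0.107], [0.485, 0.227, 0.111], [0.494, 0.232, 0.114]]
tab side 113 [0.489  0.2298 0.0941] [[0.479, 0.224, 0.073], [0.489, 0.23, 0.094], [0.499, 0.234, 0.112]]
handle top 134 496 512 186 200 [[0.577, -0.316, 0.273], [0.582, -0.307, 0.31], [0.589, -0.303, 0.32]]
handle side 89 325 330 131 148 [[0.581, -0.316, 0.267], [0.588, -0.309, 0.297], [0.594, -0.303, 0.318]]
foot 1083 [ 0.70168484 -0.34993738  0.02225475] ((0.7065297961235046, -0.3547722399234772), 0.055639587342739105)
tubetop 264 [ 0.70403571 -0.35017756  0.25981928]
```

View pics/crop.png

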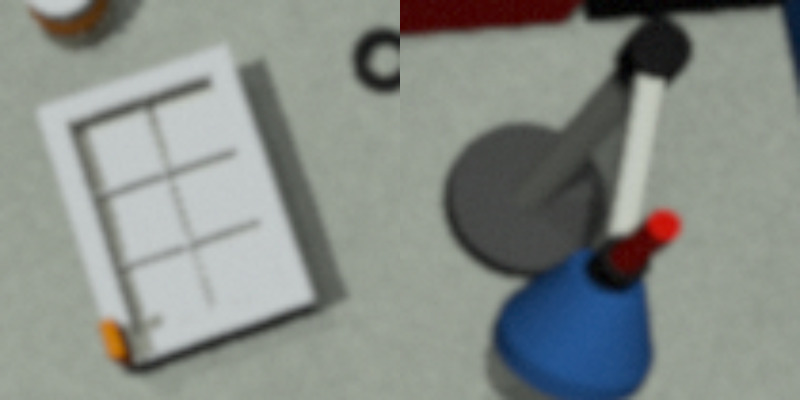

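The crop confirms the white tray on black trays with its orange tab at the lower-left corner, and the red upright handle over the blue shade. I'll start moving toward the lamp handle.

Call:
move_arm --pt "-0.026 -0.027 -0.012 0 0.0881" --pt "-0.026 -0.027 -0.012 0 0.0881" --pt "-0.026 -0.027 -0.012 0 0.0881" --pt "-0.026 -0.027 -0.012 0 0.0881" --pt "-0.026 -0.027 -0.012 0 0.0881" --pt "-0.026 -0.027 -0.012 0 0.0881" --pt "-0.026 -0.027 -0.012 0 0.0881" --pt "-0.026 -0.027 -0.012 0 0.0881" --pt "-0.026 -0.027 -0.012 0 0.0881" --pt "-0.026 -0.027 -0.01 0 0.0881"

```text
clock: 0.93
tool_pos: [0.3825, 0.216, 0.5233]
eef_rot: [0.209, 0.978, 0.0, 0.0]
contact_force: [0.9, -0.0, 0.7]
opening: 1.002
finger_force: 0.0
```

Call:
move_arm --pt "-0.027 -0.027 0 0 0.0881" --pt "-0.027 -0.027 0 0 0.0881" --pt "-0.027 -0.027 0 0 0.0881" --pt "-0.027 -0.027 0 0 0.0881" --pt "-0.027 -0.027 0 0 0.0881" --pt "-0.027 -0.027 0 0 0.0881" --pt "-0.027 -0.027 0 0 0.0881" --pt "-0.027 -0.027 0 0 0.0881" --pt "-0.027 -0.027 0 0 0.0881" --pt "0 0 0 0 0.0881"

```text
clock: 1.77
tool_pos: [0.5058, -0.1113, 0.5221]
eef_rot: [0.215, 0.977, -0.003, 0.001]
contact_force: [-0.3, -0.4, -0.1]
opening: 1.0
finger_force: 0.0
```

```bash
cat >> h.py <<'E'
def go(target, yaw=None, tcp=True):
    """shift in tool axes to world target, yaw = world angle (deg) wished for tool y"""
    st=r.get_state(); M=R.from_quat(st['eef_rot']).as_matrix()
    y=np.degrees(np.arctan2(M[1,1],M[0,1]))
    print('t',round(st['clock'],2),'pos',st['tool_pos'].round(4),'yaw_y',y.round(1),'z',M[:,2].round(3),'F',np.round(st['contact_force'],1),'ff',st['finger_force'],'op',st['opening'],'q',st['q'].round(2))
    for p in np.atleast_2d(target): print('d',(M.T@(p-st['tool_pos'])).round(4))
E
python3 - <<'E'
from h import *
import pickle
go([0.586,-0.307,0.52])
t=pickle.load(open('top0.pkl','rb')); C=cloud(t); hsv=cv2.cvtColor(t['color'],cv2.COLOR_RGB2HSV)
k=np.zeros((480,640),bool); k[195:295,222:312]=1
k&=(hsv[:,:,1]<60)&(hsv[:,:,2]>125)
z=C[:,:,2]; f=k&(z>.056)&(z<.085); f=cv2.morphologyEx(f.astype(np.uint8),cv2.MORPH_OPEN,np.ones((3,3)))
c=max(cv2.findContours(f,0,2)[0],key=cv2.contourArea).reshape(-1,2)
P=onplane(t,c,.068)[:,:2]; rc=cv2.minAreaRect(P.astype(np.float32)); print(np.median(z[f>0]),rc,cv2.boxPoints(rc).round(3).tolist())
E
```

```text
t 1.77 pos [ 0.5058 -0.1113  0.5221] yaw_y 65.2 z [ 0.001 -0.005 -1.   ] F [-0.3 -0.4 -0.1] ff 0.0 op 0.999658096659633 q [ 0.19  0.41 -0.09  1.72  0.05  1.02  1.22]
d [-0.1548 -0.144   0.0032]
0.06891077222042052 ((0.5759122371673584, 0.19191552698612213), (0.179971382021904, 0.13007976114749908), 14.775498390197754) [[0.47200000286102295, 0.23199999332427979], [0.5049999952316284, 0.10599999874830246], [0.6800000071525574, 0.15199999511241913], [0.6460000276565552, 0.27799999713897705]]
```

The white tray's flange fits 180 x 130 mm, centred at (0.576, 0.192) with its long side at 14.8°. The tab is at (0.486, 0.228).

Call:
move_arm --pt "-0.026 -0.024 0 0 0.0881" --pt "-0.026 -0.024 0 0 0.0881" --pt "-0.026 -0.024 0 0 0.0881" --pt "-0.026 -0.024 0 0 0.0881" --pt "-0.026 -0.024 0 0 0.0881" --pt "-0.023 -0.023 0 -0.06 0.0881" --pt "0 0 0 0 0.0881" --pt "0 0 0 0 0.0881"

```text
clock: 2.43
tool_pos: [0.5858, -0.298, 0.5213]
eef_rot: [0.181, 0.983, 0.0, -0.001]
contact_force: [-0.8, 0.7, -0.7]
opening: 0.998
finger_force: 0.0
```

```bash
python3 - <<'E'
from h import *
go([[0.584,-0.307,0.447]])
s=snapshot('wrist'); save(s,'w1.png')
C=cloud(s);hsv=cv2.cvtColor(s['color'],cv2.COLOR_RGB2HSV)
k=((hsv[:,:,0]<6)|(hsv[:,:,0]>174))&(hsv[:,:,1]>150)&(C[:,:,2]>.25)&(s['depth']>0)
print(k.sum(),np.percentile(C[k],[2,50,98],axis=0).round(4)); k&=C[:,:,2]>.314; print('top',k.sum(),C[k].mean(0))
E
```

```text
t 2.43 pos [ 0.5858 -0.298   0.5213] yaw_y 69.1 z [-0.002  0.    -1.   ] F [-0.8  0.7 -0.7] ff 0.0 op 0.9976338338757184 q [ 0.44  0.63 -0.08  1.29  0.05  1.22  1.56]
d [-0.0016 -0.0091  0.0743]
773 [[ 0.581  -0.3198  0.2716]
 [ 0.5862 -0.3105  0.3171]
 [ 0.5958 -0.3052  0.3185]]
top 568 [ 0.58842152 -0.31286514  0.31740422]
```

View pics/w1.png

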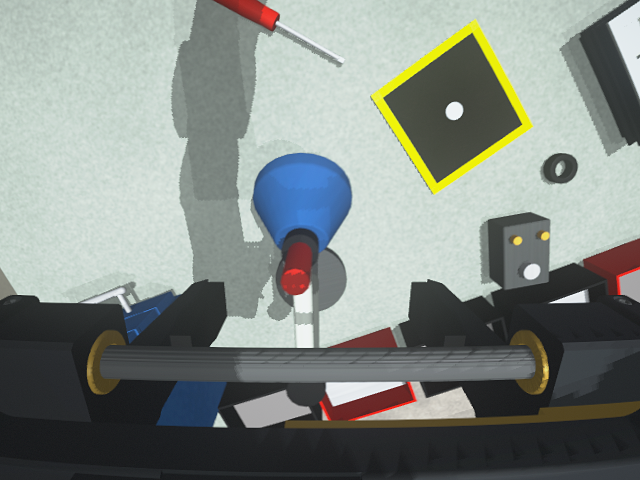

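The wrist view shows the handle top at (296,282) between the open fingers, and the mat to the upper right. I'll lower over it and close gently.

Call:
move_arm --pt "-0.005 -0.012 0 0 0.0881" --pt "0 0 0.025 0 0.0881" --pt "0 0 0.025 0 0.0881" --pt "0 0 0.024 0 0.0881" --pt "0 0 0 0 0.0881" --pt "0 0 0 0 0.03" --pt "0 0 0 0 0.012" --pt "0 0 0 0 0.012" --pt "0 0 0 0 0.012" --pt "0 0 0 0 0.012" --newtons 8

```text
clock: 3.32
tool_pos: [0.5868, -0.3093, 0.45]
eef_rot: [0.179, 0.984, -0.0, 0.001]
contact_force: [0.0, 1.1, -0.3]
opening: 0.648
finger_force: 0.0
```

Call:
move_arm --pt "0 0 0 0 0.012" --pt "0 0 0 0 0.012"

```text
clock: 3.48
tool_pos: [0.5866, -0.3093, 0.4491]
eef_rot: [0.179, 0.984, -0.0, 0.0]
contact_force: [-0.1, -0.4, -0.7]
opening: 0.494
finger_force: 0.0
```

```bash
python3 - <<'E'
from h import *
c=np.array([0.707,-0.355]); th0=np.arctan2(-.310+.355,.587-.707); thm=np.arctan2(-.0802+.355,.5477-.707); print(np.degrees([th0,thm]), c+.13*np.array([np.cos(thm),np.sin(thm)]))
go([[*(c+.13*np.array([np.cos(t),np.sin(t)])),.447] for t in np.linspace(th0,thm,6)])
E
```

```text
[159.44395478 120.10062606] [ 0.64180238 -0.24253103]
t 3.48 pos [ 0.5866 -0.3093  0.4491] yaw_y 69.3 z [ 0.001 -0.    -1.   ] F [-0.1 -0.4 -0.7] ff 0.0 op 0.4936527415167588 q [ 0.46  0.7  -0.09  1.39  0.06  1.06  1.57]
d [ 0.0012 -0.0005  0.0021]
d [-0.      0.0173  0.0021]
d [-0.0036  0.0347  0.0021]
d [-0.0096  0.0515  0.0021]
d [-0.0178  0.0674  0.0021]
d [-0.0281  0.0819  0.0021]
```

Call:
move_arm --pt "0 0 0 0 0.012" --pt "0 0 0 0 0.012" --pt "0 0 0 0 0.012" --pt "0 0 0 0 0.012" --pt "0 0 0 0 0.012" --pt "0 0 0 0 0.012"

```text
clock: 3.98
tool_pos: [0.5861, -0.3101, 0.4486]
eef_rot: [0.18, 0.984, -0.001, -0.0]
contact_force: [-0.8, -3.0, 0.8]
opening: 0.195
finger_force: 8.0
```

Call:
move_arm --pt "-0.0001 0.0056 0 0.043 0.012" --pt "-0.0001 0.0056 0 0.043 0.012" --pt "-0.0001 0.0056 0 0.043 0.012" --pt "-0.0001 0.0056 0 0.043 0.012" --pt "-0.0001 0.0056 0 0.043 0.012" --pt "-0.0001 0.0056 0 0.043 0.012" --pt "-0.0001 0.0056 0 0.043 0.012" --pt "-0.0001 0.0056 0 0.043 0.012"

```text
clock: 4.65
tool_pos: [0.6089, -0.2713, 0.4486]
eef_rot: [0.346, 0.938, -0.001, -0.0]
contact_force: [-0.8, -2.7, -0.4]
opening: 0.2
finger_force: 8.0
```

```bash
python3 - <<'E'
from h import *
go([.6418,-.2425,.449])
E
```

```text
t 4.65 pos [ 0.6089 -0.2713  0.4486] yaw_y 49.5 z [-0.001 -0.001 -1.   ] F [-0.8 -2.7 -0.4] ff 7.997802975587547 op 0.19977621857052622 q [ 0.34  0.7   0.01  1.38 -0.01  1.06  1.22]
d [-0.0063  0.0433 -0.0004]
```

Call:
move_arm --pt "-0.0001 0.0056 0 0.043 0.012" --pt "-0.0001 0.0056 0 0.043 0.012" --pt "-0.0001 0.0056 0 0.043 0.012" --pt "-0.0001 0.0056 0 0.043 0.012" --pt "-0.0001 0.0056 0 0.043 0.012" --pt "-0.0001 0.0056 0 0.043 0.012" --pt "-0.0001 0.0056 0 0.043 0.012" --pt "-0.0001 0.0052 0 0.043 0.012" --pt "0 0 0 0 0.012"

```text
clock: 5.4
tool_pos: [0.6438, -0.2419, 0.4487]
eef_rot: [0.501, 0.866, 0.0, 0.001]
contact_force: [1.3, -3.0, -1.4]
opening: 0.194
finger_force: 8.0
```

```bash
python3 - <<'E'
from h import *
go([.6418,-.2425,.449])
E
```

```text
t 5.4 pos [ 0.6438 -0.2419  0.4487] yaw_y 29.9 z [ 0.002 -0.001 -1.   ] F [ 1.3 -3.  -1.4] ff 8.001722297631204 op 0.1941460984349685 q [ 0.24  0.74  0.11  1.31 -0.09  1.1   0.88]
d [ 0.0005 -0.002  -0.0003]
```

Call:
move_arm --pt "0 0 0 0 0.06" --pt "0 0 0 0 0.06" --pt "0 0 0 0 0.06" --pt "0 0 0 0 0.06" --pt "0 0 0 0 0.06" --pt "0 0 0 0 0.06" --pt "0 0 -0.03 0 0.06" --pt "0 0 -0.035 0 0.06" --pt "0 0 -0.015 0 0.06" --pt "0 0 0 0 0.06"

```text
clock: 6.23
tool_pos: [0.6434, -0.2428, 0.5337]
eef_rot: [0.501, 0.866, 0.001, 0.004]
contact_force: [-0.5, -0.2, 0.6]
opening: 0.681
finger_force: 0.0
```

```bash
python3 - <<'E'
from h import *
go([.6418,-.2425,.449])
for n in('wrist','side'):
    s=snapshot(n)
    C=cloud(s);hsv=cv2.cvtColor(s['color'],cv2.COLOR_RGB2HSV)
    k=((hsv[:,:,0]<6)|(hsv[:,:,0]>174))&(hsv[:,:,1]>150)&(C[:,:,2]>.25)&(s['depth']>0)&(C[:,:,2]<.33)&(abs(C[:,:,0]-.64)<.08)&(abs(C[:,:,1]+.24)<.08)
    print(n,k.sum(),np.percentile(C[k],[2,50,98],axis=0).round(4)); k&=C[:,:,2]>.314; print('top',k.sum(),C[k].mean(0))
    # aluminium arm points
    k=(hsv[:,:,1]<50)&(hsv[:,:,2]>120)&(abs(C[:,:,2]-.25)<.02)&(abs(C[:,:,0]-.67)<.06)&(abs(C[:,:,1]+.3)<.07)
    if k.sum()>20:
        P=C[k][:,:2].astype(np.float32); l=cv2.fitLine(P,cv2.DIST_HUBER,0,.01,.01).ravel(); d=l[:2]*np.sign(l[1]); n_=np.array([-d[1],d[0]])
        print('arm',k.sum(),d,'angle',np.degrees(np.arctan2(d[1],d[0])),'mat offset',n_@(np.array([.5477,-.0802])-l[2:]))
E
```

```text
t 6.23 pos [ 0.6434 -0.2428  0.5337] yaw_y 29.9 z [ 0.009 -0.003 -1.   ] F [-0.5 -0.2  0.6] ff 0.0 op 0.6814374185050116 q [ 0.24  0.68  0.13  1.17 -0.08  1.29  0.88]
d [ 0.0016 -0.0017  0.0846]
wrist 810 [[ 0.6386 -0.2514  0.2727]
 [ 0.6442 -0.2411  0.317 ]
 [ 0.6535 -0.236   0.3186]]
top 572 [ 0.64599199 -0.2439194   0.31728808]
arm 1287 [-0.48614076  0.8738805 ] angle 119.087234 mat offset 0.007557679229954176
side 100 [[ 0.6388 -0.2518  0.2629]
 [ 0.6453 -0.2394  0.2958]
 [ 0.6545 -0.2329  0.3199]]
top 20 [ 0.6459386  -0.24298783  0.31756652]
arm 52 [-0.4748691   0.88005644] angle 118.35082 mat offset 0.011328056153612058
```

The lamp now points within about 10 mm of the mat's middle, inside the ±30 mm allowed. Next is the tab.

Call:
move_arm --pt "0 0 0 0 0.06" --pt "0.0374 0.0076 0 0 0.06" --pt "0.0374 0.0076 0 0 0.06" --pt "0.0374 0.0076 0 0 0.06" --pt "0.0374 0.0076 0 0 0.06" --pt "0.0374 0.0076 0 0 0.06" --pt "0.0374 0.0076 0 0 0.06" --pt "0.0374 0.0076 0 0 0.06" --pt "0.0374 0.0076 0 0 0.06" --pt "0.0374 0.0076 0 0 0.06"

```text
clock: 7.17
tool_pos: [0.533, 0.0852, 0.5273]
eef_rot: [0.501, 0.866, -0.001, -0.001]
contact_force: [0.2, -0.1, 0.9]
opening: 0.681
finger_force: 0.0
```

Call:
move_arm --pt "0.0374 0.0076 0 0 0.06" --pt "0.0374 0.0076 0 0 0.06" --pt "0.0374 0.0076 0 0 0.06" --pt "0.0374 0.0076 0 0 0.06" --pt "0 0 0 -0.12 0.06" --pt "0 0 0 -0.12 0.06" --pt "0 0 0 -0.12 0.06" --pt "0 0 0 -0.12 0.06" --pt "0 0 0 -0.12 0.06" --pt "0 0 0 -0.12 0.06"

```text
clock: 8.0
tool_pos: [0.4857, 0.2283, 0.5271]
eef_rot: [0.16, 0.987, -0.001, -0.001]
contact_force: [-0.4, -1.8, 0.1]
opening: 0.682
finger_force: 0.0
```

Call:
move_arm --pt "0 0 0.03 -0.12 0.05" --pt "0 0 0.03 -0.12 0.05" --pt "0 0 0.03 -0.12 0.05" --pt "0 0 0.03 -0.12 0.05" --pt "0 0 0.03 -0.107 0.05" --pt "0 0 0.03 0 0.05" --pt "0 0 0 0 0.05" --pt "0 0 0 0 0.05"

```text
clock: 8.67
tool_pos: [0.4853, 0.2279, 0.3471]
eef_rot: [-0.129, 0.992, -0.001, -0.003]
contact_force: [0.2, -0.3, 0.5]
opening: 0.569
finger_force: 0.0
```

```bash
cat > k.py <<'E'
from h import *
import sys
def orange(s):
    hsv=cv2.cvtColor(s['color'],cv2.COLOR_RGB2HSV); C=cloud(s)
    k=cv2.inRange(hsv,(7,150,60),(19,255,255))>0
    return k&(s['depth']>0)&(C[:,:,2]>.06)&(C[:,:,2]<.35),C
if __name__=='__main__':
    go([.486,.228,.241])
    s=snapshot('wrist'); save(s,sys.argv[1])
    k,C=orange(s); k&=(abs(C[:,:,0]-.486)<.05)&(abs(C[:,:,1]-.228)<.05)
    print(k.sum(),np.percentile(C[k],[2,50,98],axis=0).round(4)); t=C[k]; z=np.percentile(t[:,2],98); t=t[t[:,2]>z-.006]
    print('tabtop',len(t),t.mean(0),cv2.minAreaRect(t[:,:2].astype(np.float32)))
E
python3 k.py w2.png
```

```text
t 8.67 pos [0.4853 0.2279 0.3471] yaw_y 104.8 z [-0.005 -0.002 -1.   ] F [ 0.2 -0.3  0.5] ff 0.0 op 0.5690116895884239 q [-0.39  0.66 -0.22  1.89  0.23  0.62  1.08]
d [-0.0013 -0.      0.1061]
404 [[0.4792 0.2219 0.1081]
 [0.4895 0.2275 0.1095]
 [0.5004 0.2332 0.1107]]
tabtop 404 [0.48960536 0.22755746 0.10947338] ((0.48962217569351196, 0.227596253156662), (0.022929972037672997, 0.008270622231066227), 14.688963890075684)
```

View pics/w2.png

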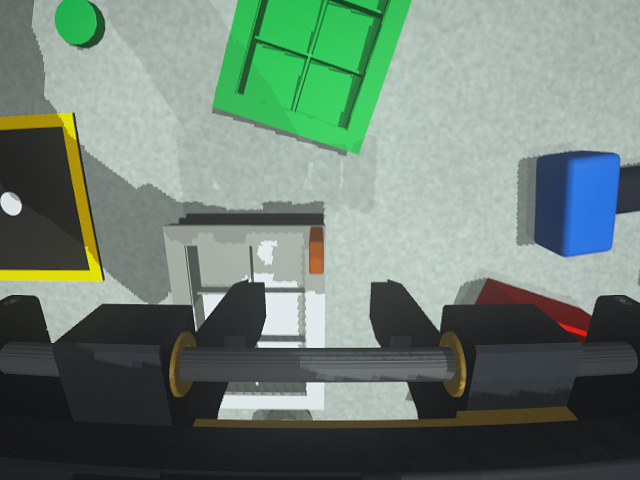

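The tab at (316,250) lies midway between the fingers and is aligned within 0.1°. I'll descend and close.

Call:
move_arm --pt "-0.003 0 0.02 0 0.05" --pt "0 0 0.025 0 0.05" --pt "0 0 0.025 0 0.05" --pt "0 0 0.02 0 0.05" --pt "0 0 0.015 0 0.05" --pt "0 0 0 0 0.05" --pt "0 0 0 0 0.004" --pt "0 0 0 0 0.004" --pt "0 0 0 0 0.004" --pt "0 0 0 0 0.004" --newtons 15

```text
clock: 9.55
tool_pos: [0.4895, 0.2294, 0.2451]
eef_rot: [-0.129, 0.992, 0.001, 0.001]
contact_force: [0.2, -0.3, 0.1]
opening: 0.288
finger_force: 0.0
```

Call:
move_arm --pt "0 0 0 0 0.004" --pt "0 0 0 0 0.004" --pt "0 0 0 0 0.004" --pt "0 0 0 0 0.004" --pt "0 0 0 0 0.004"

```text
clock: 9.97
tool_pos: [0.4894, 0.2286, 0.2443]
eef_rot: [-0.128, 0.992, -0.0, 0.0]
contact_force: [0.1, -3.0, 6.1]
opening: 0.109
finger_force: 15.0
```

Call:
move_arm --pt "-0.0003 0 -0.0015 0 0.004" --pt "-0.0004 0 -0.0015 0 0.004" --pt "-0.0004 0 -0.0015 0 0.004" --pt "-0.0005 0 -0.0015 0 0.004" --pt "-0.0005 0 -0.0015 0 0.004" --pt "-0.0005 0 -0.0015 0 0.004" --pt "0 0 0 0 0.004"

```text
clock: 10.55
tool_pos: [0.4915, 0.2298, 0.2529]
eef_rot: [-0.129, 0.992, 0.0, -0.0]
contact_force: [1.5, -1.9, -3.5]
opening: 0.109
finger_force: 15.0
```

```bash
cat > w.py <<'E'
from k import *
def tray(s,lo=.045,hi=.4,box=None):
    """fit flange plane: side camera, white points"""
    hsv=cv2.cvtColor(s['color'],cv2.COLOR_RGB2HSV); C=cloud(s)
    x,y=box; k=(hsv[:,:,1]<45)&(hsv[:,:,2]>125)&(s['depth']>0)&(C[:,:,2]>lo)&(C[:,:,2]<hi)&(np.hypot(C[:,:,0]-x,C[:,:,1]-y)<.125)
    return k,C
E
python3 - <<'E'
from w import *
go([.486,.228,.241])
c=np.array([.576,.192]); a=np.radians(14.8); ux=np.array([np.cos(a),np.sin(a)]); uy=np.array([-ux[1],ux[0]])
for n in('side','top'):
    s=snapshot(n); k,C=tray(s,box=c); P=C[k]; q=P[:,:2]-c; X=q@ux; Y=q@uy
    # flange strips: profile of z along x on -y strip, and ends
    for nm,b in(('tab end',(X<-.078)&(abs(Y)<.045)),('far end',(X>.078)&(abs(Y)<.045)),('+y',(Y>.053)&(abs(X)<.06)),('-y',(Y<-.053)&(abs(X)<.06)),('farcorner',(X>.06)&(Y<-.05))):
        if b.sum()>3: print(n,nm,b.sum(),np.median(P[b][:,2]).round(4))
    k,C=orange(s);k&=(abs(C[:,:,0]-.486)<.05)&(abs(C[:,:,1]-.228)<.05)
    if k.sum(): print('tab',np.percentile(C[k],[5,50,95],axis=0).round(3).tolist())
save(s:=snapshot('side'),'s2.png')
E
```

```text
t 10.55 pos [0.4915 0.2298 0.2529] yaw_y 104.8 z [-0.  0. -1.] F [ 1.5 -1.9 -3.5] ff 15.010289709134668 op 0.10857640351169741 q [-0.43  0.82 -0.16  1.93  0.29  0.41  1.03]
d [ 0.0058 -0.0003  0.0119]
side far end 155 0.0682
side +y 149 0.0733
side -y 173 0.0701
side farcorner 78 0.0662
top tab end 16 0.0761
top far end 167 0.069
top -y 215 0.0722
top farcorner 70 0.0687
```

The peel is tilting as intended: the tab end is at 76 mm and the far end at 68 mm. I'll continue.

Call:
move_arm --pt "-0.0005 0 -0.0015 0 0.004" --pt "-0.0005 0 -0.0015 0 0.004" --pt "-0.0005 0 -0.0015 0 0.004" --pt "-0.0005 0 -0.0015 0 0.004" --pt "-0.0005 0 -0.0015 0 0.004" --pt "-0.0005 0 -0.0015 0 0.004" --pt "-0.0003 0 -0.0015 0 0.004" --pt "0 0 -0.0015 0 0.004" --pt "0 0 0 0 0.004"

```text
clock: 11.45
tool_pos: [0.4942, 0.2309, 0.2651]
eef_rot: [-0.129, 0.992, 0.0, -0.0]
contact_force: [-1.8, -0.1, -0.2]
opening: 0.112
finger_force: 15.0
```

```bash
cat > p.py <<'E'
from w import *
go([.486,.228,.241])
c=np.array([.576,.192]); a=np.radians(14.8); ux=np.array([np.cos(a),np.sin(a)]); uy=np.array([-ux[1],ux[0]])
for n in('side','top'):
    s=snapshot(n); k,C=tray(s,box=c); P=C[k]; q=P[:,:2]-c; X=q@ux; Y=q@uy
    for nm,b in(('tab end',(X<-.076)&(abs(Y)<.045)),('far end',(X>.078)&(abs(Y)<.045)),('+y',(Y>.053)&(abs(X)<.06)),('-y',(Y<-.053)&(abs(X)<.06)),('farcorner',(X>.06)&(Y<-.05))):
        if b.sum()>3: print(n,nm,b.sum(),np.median(P[b][:,2]).round(4))
    save(s,n+'_l.png')
E
python3 p.py
```

```text
t 11.45 pos [0.4942 0.2309 0.2651] yaw_y 104.8 z [-0.001  0.    -1.   ] F [-1.8 -0.1 -0.2] ff 14.99756432371214 op 0.11214530192084161 q [-0.42  0.8  -0.17  1.92  0.28  0.45  1.04]
d [ 0.0087 -0.0008  0.0241]
side far end 153 0.0675
side +y 158 0.0784
side -y 186 0.0763
side farcorner 76 0.0668
top tab end 18 0.0903
top far end 165 0.0686
top -y 198 0.0791
top farcorner 66 0.0693
```

The tab end is at about 89 mm and the far corner still at 68 mm, so step 2 is met. Now I'll grip firmly and lift the far end out.

Call:
move_arm --pt "0 0 0 0 0.002" --pt "0 0 0 0 0.002" --pt "0 0 0 0 0.002" --pt "0 0 -0.002 0 0.002" --pt "0 0 -0.002 0 0.002" --pt "0 0 -0.002 0 0.002" --pt "0 0 -0.002 0 0.002" --pt "0 0 0 0 0.002" --newtons 60

```text
clock: 12.22
tool_pos: [0.4948, 0.2307, 0.2732]
eef_rot: [-0.129, 0.992, 0.0, 0.0]
contact_force: [-3.1, -0.3, -2.2]
opening: 0.101
finger_force: 60.0
```

```bash
python3 p.py
```

```text
t 12.22 pos [0.4948 0.2307 0.2732] yaw_y 104.8 z [ 0.001  0.    -1.   ] F [-3.1 -0.3 -2.2] ff 59.960195403546095 op 0.10100228273423897 q [-0.42  0.79 -0.17  1.91  0.28  0.46  1.04]
d [ 0.0093 -0.0004  0.0322]
side far end 166 0.0753
side +y 168 0.0867
side -y 165 0.0843
side farcorner 82 0.075
top tab end 13 0.0968
top far end 175 0.0763
top -y 204 0.0868
top farcorner 66 0.0772
```

The far end rises too and the tilt holds at about 0.125 rad, so I'll keep going.

Call:
move_arm --pt "0 0 -0.002 0 0.002" --pt "0 0 -0.002 0 0.002" --pt "0 0 -0.002 0 0.002" --pt "0 0 -0.003 0 0.002" --pt "0 0 -0.003 0 0.002" --pt "0 0 -0.004 0 0.002" --pt "0 0 -0.006 0 0.002" --pt "0 0 -0.008 0 0.002" --pt "0 0 -0.01 0 0.002" --pt "0 0 -0.01 0 0.002"

```text
clock: 13.15
tool_pos: [0.4948, 0.2308, 0.3239]
eef_rot: [-0.129, 0.992, 0.0, 0.0]
contact_force: [0.7, 0.3, -0.9]
opening: 0.111
finger_force: 60.0
```

Call:
move_arm --pt "0 0 -0.01 0 0.002" --pt "0 0 -0.01 0 0.002" --pt "0 0 -0.008 0 0.002" --pt "0 0 -0.003 0 0.002" --pt "0 0 0 0 0.002"

```text
clock: 13.57
tool_pos: [0.4949, 0.2308, 0.3547]
eef_rot: [-0.129, 0.992, 0.0, 0.001]
contact_force: [0.6, -0.6, -1.3]
opening: 0.11
finger_force: 60.0
```

```bash
cat > f.py <<'E'
from w import *
import sys
st=r.get_state(); p=st['tool_pos']; M=R.from_quat(st['eef_rot']).as_matrix()
ux=-M[:2,0]/np.linalg.norm(M[:2,0]); uy=M[:2,1]; g=p[:2]; c=g+.078*ux-.058*uy
print(st['clock'],p.round(4),'F',st['contact_force'].round(1),st['finger_force'],st['opening'],'nominal c',c.round(4))
for n in('side','top'):
    s=snapshot(n); save(s,n+sys.argv[1]); k,C=tray(s,.075,.3,c); P=C[k]; q=P[:,:2]-c; X=q@ux; Y=q@uy
    b=((abs(X)>.079)|(abs(Y)>.054))&(abs(X)<.095)&(abs(Y)<.07); 
    for i in range(4):
        A=np.c_[X[b],Y[b],np.ones(b.sum())]; w=np.linalg.lstsq(A,P[b][:,2],rcond=None)[0]
        e=abs(np.c_[X,Y,np.ones(len(X))]@w-P[:,2]); b&=e<.004
    print(n,b.sum(),'slope x,y',w[:2].round(3),'z flange centre',w[2].round(4))
    m=(k.astype(np.uint8)); cc=max(cv2.findContours(m,0,2)[0],key=cv2.contourArea).reshape(-1,2)
    print('  rect',cv2.minAreaRect(onplane(s,cc,w[2])[:,:2].astype(np.float32)))
E
python3 f.py 3.png
```

```text
13.5667 [0.4949 0.2308 0.3547] F [ 0.6 -0.6 -1.3] 59.96744479984045 0.10978889544705653 nominal c [0.5851 0.1946]
side 464 slope x,y [-0.114  0.008] z flange centre 0.168
  rect ((0.5998251438140869, 0.19986191391944885), (0.15352104604244232, 0.13108597695827484), 20.757497787475586)
top 479 slope x,y [-0.121  0.003] z flange centre 0.1681
  rect ((0.5781149864196777, 0.19335949420928955), (0.17084628343582153, 0.12887410819530487), 14.643515586853027)
```

Call:
move_arm --pt "0.003 -0.0076 0 0 0.002" --pt "0.0055 -0.014 0 0 0.002" --pt "0.0055 -0.014 0 0 0.002" --pt "0.0055 -0.014 0 0 0.002" --pt "0.0055 -0.014 0 0 0.002" --pt "0.0055 -0.014 0 0 0.002" --pt "0.0055 -0.014 0 0 0.002" --pt "0.0055 -0.014 0 0 0.002" --pt "0.0055 -0.014 0 0 0.002" --pt "0.003 -0.0076 0 0 0.002"

```text
clock: 14.5
tool_pos: [0.4782, 0.0924, 0.3531]
eef_rot: [-0.128, 0.992, -0.001, -0.001]
contact_force: [0.3, -0.4, -1.2]
opening: 0.109
finger_force: 60.0
```

```bash
python3 f.py 4.png; python3 - <<'E'
from h import *
for n in('side','top'):
    s=snapshot(n); C=cloud(s); hsv=cv2.cvtColor(s['color'],cv2.COLOR_RGB2HSV)
    k=cv2.inRange(hsv,(100,120,40),(125,255,255))>0; k&=(np.hypot(C[:,:,0]-.61,C[:,:,1]+.2)<.14)&(C[:,:,2]>.08)
    print(n,k.sum(),C[k].min(0),C[k].max(0))
E
```

```text
14.5 [0.4782 0.0924 0.3531] F [ 0.3 -0.4 -1.2] 59.96571622788906 0.10907204008966287 nominal c [0.5684 0.056 ]
side 374 slope x,y [-0.124  0.005] z flange centre 0.1661
  rect ((0.5809019804000854, 0.06022258102893829), (0.16008824110031128, 0.13341926038265228), 21.23383140563965)
top 247 slope x,y [-0.125  0.009] z flange centre 0.1673
  rect ((0.602551281452179, 0.02969955839216709), (0.10350887477397919, 0.06187763437628746), 15.740142822265625)
side 468 [ 0.58787015 -0.2425555   0.18844017] [ 0.67331061 -0.17508269  0.24977305]
top 1079 [ 0.58422319 -0.26047443  0.20231147] [ 0.66381704 -0.17884486  0.26620052]
```

Call:
move_arm --pt "0.003 -0.008 0.004 0 0.002" --pt "0.0055 -0.014 0.005 0 0.002" --pt "0.0055 -0.014 0.005 0 0.002" --pt "0.0055 -0.014 0.005 0 0.002" --pt "0.0055 -0.014 0.005 0 0.002" --pt "0.0055 -0.014 0.005 0 0.002" --pt "0.0055 -0.014 0.004 0 0.002" --pt "0.0055 -0.014 0.003 0 0.002" --pt "0.0045 -0.013 0.002 0 0.002" --pt "0.003 -0.008 0 0 0.002"

```text
clock: 15.53
tool_pos: [0.4636, -0.0416, 0.315]
eef_rot: [-0.128, 0.992, -0.0, -0.001]
contact_force: [-0.1, -0.1, -0.8]
opening: 0.11
finger_force: 60.0
```

Call:
move_arm --pt "0 0 0 0 0.002" --pt "0 0 0 0 0.002" --pt "0 0 0 0 0.002" --pt "0 0 0 0 0.002" --pt "0 0 0 0 0.002" --pt "0 0 0 0 0.002"

```text
clock: 16.03
tool_pos: [0.464, -0.0397, 0.3158]
eef_rot: [-0.129, 0.992, 0.0, 0.0]
contact_force: [0.7, 0.5, -1.5]
opening: 0.109
finger_force: 60.0
```

```bash
python3 f.py 5.png
```

```text
16.0333 [ 0.464  -0.0397  0.3158] F [ 0.7  0.5 -1.5] 59.96721904724836 0.10909983358554064 nominal c [ 0.5543 -0.0758]
side 294 slope x,y [-0.121  0.012] z flange centre 0.1288
  rect ((0.5646792054176331, -0.07224839925765991), (0.16412633657455444, 0.1315649300813675), 22.141756057739258)
top 209 slope x,y [-0.132  0.005] z flange centre 0.1305
  rect ((0.6041675806045532, -0.05993102490901947), (0.05645506829023361, 0.12902750074863434), 15.914408683776855)
```

View pics/side5.png

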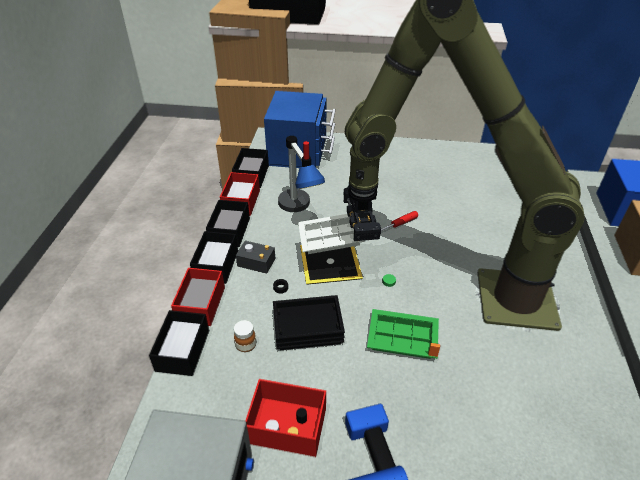

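View pics/top5.png

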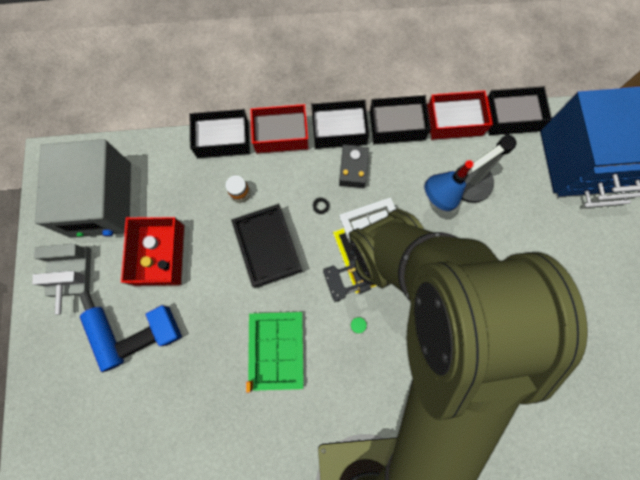

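The side view shows the tray at (330,232) held over the mat at (331,262), clear of the lamp. The top view shows the black stack still at (267,245), the lamp aimed at the mat and the bystanders where they were. The tilt is about 0.125 rad, the tray centre is within about 10 mm of the mat's middle, and the underside is about 0.10 m up. I'll hand in.

```bash
python3 -c "
from plant import r
print(r.get_state()['qd'].round(3)); print(r.finish_job())"
```

```text
[ 0.002  0.     0.002 -0.001  0.    -0.001 -0.   ]
the job is handed in; nothing more can be done
None
```

The job is handed in, with no verdict returned: the lamp points within about 10 mm of the mat's middle, and the white tray was peeled tab corner first and is held still about 10 cm above the mat, tilted about 0.12 rad (limit 0.2), with the black stack and bystanders where they were.

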